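# Crack open a sealed dry box

### The arm

A 6-joint arm with a two-finger parallel gripper is mounted at the origin on a cart in front of the work surface, level with it; the furniture and walls round the work are solid. World frame = base frame: x ahead of the robot, y to its left, z up, the work surface at z = 0. Lengths are in m, angles in rad, forces in N, time in s.
With the tool pointing down it reaches from about 0.375 to 0.9 m from the base axis. Payload 3.1 kg.
Tool frame: the origin (TCP) lies between the finger pads; the fingertips stand 25 mm ahead of it and the grasp point (between the pads) lies 6 mm ahead of it; y points along the fingers, x is the direction in which the jaws open and shut, and the axes are right-handed (so a half turn about y gives the same grasp; the last joint's range is limited). The gripper opens to 87 mm and grips with 3 to 60 N. Pads are 19 mm wide; open, the fingers measure 117 mm over their backs; the gripper's body (75 mm by 190 mm) begins 51 mm behind the grasp point.
Start: joints at [-1.431, 0.527, 1.433, -0, 1.181, -0.178], TCP at [0.195, -0.594, 0.248] pointing down, gripper open.
Joint ranges: [-3.08, 3.08], [-0.75, 2.2], [0.22, 2.44], [-1.43, 4.57], [0, 2.65], [-2.85, 2.85]. Speed limits (rad/s): [2.79, 2.79, 3.14, 3.14, 3.14, 3.14].

### API

Orientations are given as a unit quaternion [x, y, z, w].
In Python, from rig import robot gives the robot as it stands.
- The arm moves only by the tool carry_out, never from a script. Its argument "moves" is a list of rows, each a list of 7 numbers: the opening, from 0 (shut) to 1 (fully open), then the shift along the tool's x, y, z in cm, then the turn, a rotation vector about the tool's x, y, z in rad. In form: [[grip, x, y, z, rx, ry, rz], ...]. A call has 1 to 20 rows; each row is the pose to reach, as a shift and turn from the pose commanded when the call began, along the tool's axes at that moment; what a row does not reach only later rows make up. A row lasts 1/10 s, in which the tool goes at most 50 mm and 8.59 degrees, less where a joint would pass 70% of its speed; a pose out of reach is approached as far as the arm can. A call with a gripper value outside its range is refused whole. The fingers move at their own pace and stop on an object; "force" is the grip in N (left out, the last holds). Time passes only in rows, so rows that repeat a pose let the fingers close. It gives the time, the measured TCP pose, the force and the opening at its end, in the units of the state.
- robot.get_obs(): the state, without advancing time (a new reading comes with each control period).
- robot.camera(name): name is "side" or "top"; returns the picture (480x640x3 uint8, red, green, blue); there is no depth.
- robot.camera_params(name): a dict with "fx", "fy", "cx", "cy" (pixels), "extrinsics" (4x4, takes a point from camera to world coordinates). Camera axes: x right, y down, z forward; pixel columns grow to the right and rows downward; lengths in m; the calibration is good to about 2 mm. A picture is of the moment at which its call begins. camera_params takes no time and is no camera call.
- robot.hand_in(): hands the job in, once; it reports no verdict.
The state is a dict: "time": time; "q": joint angles; "joint_velocities": joint speeds; "joint_torque": joint torques, N m; "position": TCP position; "tool_rot": TCP orientation; "ft_force": force on the tool from outside, world axes, zero at the start; "moment": the same for the moment, N m; "grip_width": finger opening in m.
Only numpy, scipy, OpenCV 4.12 (cv2) and the standard library are available. Lean on these libraries where they do the work, as an engineer would, in place of code of your own. Each camera call takes 0.05 s, during which the arm holds its last target.

### The job

Take the small jar off the clear lid of the dry box and stand it upright on the small square wooden board. Then pull the lid up by its grip until it breaks free of its sticky seal, without throwing it open, and keep it only slightly ajar, about 15 mm at the front edge; finish still holding the lid there by its grip. Leave the cream tub, the nozzle and the wooden stamp beside the box where they are.

Things in the scene. Friction and masses are not known exactly. Their poses are not given: they have to be found in the camera images.
- jar_mid (a point): centre, half-way up, of a small round screw jar with a dark cap, 38 mm in diameter and 60 mm tall, straight sides, 70 g. At the start it stands upright on the dry box's lid, behind the grip. z is its axis, up.
- board: square brown wooden board, 90 x 90 x 12 mm, fixed flat on the worktop, on one side or the other of the dry box (left or right); origin at the centre of its underside, z up.
- board_top (a point): centre of the board's upper face, 12 mm above the worktop.
- dry_box: fixed white box with a clear hinged lid, holding moulds of sweets; 170 mm deep (x), 184 mm wide (y), rim 70 mm high, closed lid's top 82 mm high. Origin at the centre of its underside on the worktop; its x axis points from the front (the grip's side, toward the robot) to the hinge side at the back, z up.
- lid (a joint): lid angle in rad: 0 shut, grows as the front edge (182 mm from the hinge line) rises; 15 mm at the front is 0.08 rad. The seal gives only 1 to 2 mm at the grip until the upward pull there peaks at roughly 16 N; then it lets go at once and the lid tends to jump to 0.03 to 0.05 rad. Beyond that only about 3 N holds it up; it sinks back if let go.
- grip_mid (a point): lid's grip: upright steel plate 12 mm thick (box's x), 60 mm wide (box's y), 40 mm tall, on the lid's top; its mid-plane is 30 mm behind the lid's front edge, 152 mm from the hinge line. Point: middle of the plate 22 mm above the lid's top; pinch it across its 12 mm thickness. Axes turn with the lid; parallel to the box's when shut.
- hinge_mid (a point): middle of the lid's hinge line, which runs along the box's y at the back, 73 mm above the worktop.
- cream_tub: bystander: loose round cream-coloured tub, 70 mm across, 51 mm high, on the other side of the box from the board; origin at the centre of its underside.
- nozzle: bystander: loose steel piping nozzle, 21 mm across, 29 mm tall, in front of the box on its left; origin at the centre of its underside.
- wood_stamp: bystander: loose turned wooden stamp, 38 mm across, 55 mm tall, in front of the box on its right; origin at the centre of its underside.
Mind the look-alikes: they are no part of the job. What is shaped like the part that bears jar_mid but orange or yellow is not meant.

How it is judged:
On the way, in this order (a step that is already met when the one before it is completed fails the run):
1. the jar stands upright on the board, let go, and the lid is still shut (x of jar_mid in the frame of board between -0.038 and 0.038 m and y of jar_mid in the frame of board between -0.038 and 0.038 m and z of jar_mid in the frame of board below 0.047 m and angle between jar_mid's own z axis and vertical below 0.1 rad and contact force between jar and the fingers below 0.1 N and value of joint lid below 0.008 rad), for 0.2 s.
2. the lid has broken free of its seal (value of joint lid above 0.05 rad), for 0.1 s.
At the end, for the whole second after the job is handed in: The lid stands still between 0.05 and 0.125 rad open (9 to 23 mm at its front edge), carried by the fingers on its grip (contact over 1 N), and the jar stands upright (within 0.1 rad) on the board, its axis within 38 mm of the board's middle along each side (value of joint lid between 0.05 and 0.125 rad and velocity of joint lid between -0.05 and 0.05 rad/s and contact force between the fingers and lid_c1 above 1 N and x of jar_mid in the frame of board between -0.038 and 0.038 m and y of jar_mid in the frame of board between -0.038 and 0.038 m and z of jar_mid in the frame of board between 0.037 and 0.047 m and angle between jar_mid's own z axis and vertical below 0.1 rad); the arm keeps its last pose, push and grip.
It fails at once if the lid is thrown open (beyond 0.2 rad) (value of joint lid above 0.2 rad).
It fails at once if a bystander is moved more than 30 mm (distance of any of cream_tub, nozzle, wood_stamp from where it was at the start of the episode above 0.03 m).
It also fails if it takes over 45 s, if anything falls off the work surface, if the arm or the gripper's body presses on something with over 40 N, if the wrist force passes 120 N, or if a joint passes its speed limit or range.

## Working session

There is one attempt and no reset: what is moved stays moved. The work goes in short steps, Python scripts to look and compute and a tool call to move; the robot and the scene stay as the last step left them, time stands still between calls to the robot, and variables do not carry over. Pictures are saved under pics/ and viewed, and the job is handed in when it is done.

Besides the shell and the picture viewer there is one more tool, called by a JSON object that holds its "method" and its "body", one argument or row to a line. carry_out: Moves the arm, as the interface text tells. Its arguments: {"type":"object","properties":{"moves":{"type":"array"},"force":{"type":"number"}},"required":["moves"]}

```bash
mkdir -p pics; python3 - <<'E'
from rig import robot
import cv2
for n in("top","side"):
    im=robot.camera(n); cv2.imwrite(f"pics/{n}0.png",im[:,:,::-1]); p=robot.camera_params(n); print(n,p)
print(robot.get_obs())
E
```

```text
top {'fx': 585.2820661860892, 'fy': 585.2820661860892, 'cx': 328.2036107930755, 'cy': 247.32327853946967, 'extrinsics': array([[ 1.17916356e-04, -9.96435105e-01,  8.43627156e-02,
         4.65318042e-01],
       [-9.99973678e-01,  4.94523672e-04,  7.23867167e-03,
        -1.19478080e-01],
       [-7.25458593e-03, -8.43613485e-02, -9.96408819e-01,
         1.06626527e+00],
       [ 0.00000000e+00,  0.00000000e+00,  0.00000000e+00,
         1.00000000e+00]])}
side {'fx': 483.04006119170026, 'fy': 483.04006119170026, 'cx': 303.0860477840015, 'cy': 232.8874568086919, 'extrinsics': array([[-0.98959202, -0.0419222 ,  0.13765961,  0.4324927 ],
       [-0.14370351,  0.3380607 , -0.93008831,  0.6991253 ],
       [-0.00754595, -0.94019014, -0.34056654,  0.37834067],
       [ 0.        ,  0.        ,  0.        ,  1.        ]])}
{'time': 0.1, 'q': array([-1.43149568e+00,  5.28403098e-01,  1.43378090e+00, -1.25318656e-05,
        1.18137049e+00, -1.78470143e-01]), 'joint_velocities': array([-0.00029866, -0.00113147, -0.00273673, -0.00124412, -0.00061697,
        0.00048605]), 'joint_torque': array([-4.35591874e-04, -4.40986669e+01, -1.77150428e+01,  6.35657413e-02,
        5.33983216e-02, -3.69135353e-05]), 'position': array([ 0.19523785, -0.59308293,  0.24664892]), 'tool_rot': array([-0.57231458,  0.4150754 , -0.41410797,  0.57330884]), 'ft_force': array([ 0.25741255, -0.07278942, -0.18625276]), 'moment': array([0.05286225, 0.00478245, 0.00228378]), 'grip_width': 0.08723402560139029}
```

View pics/top0.png

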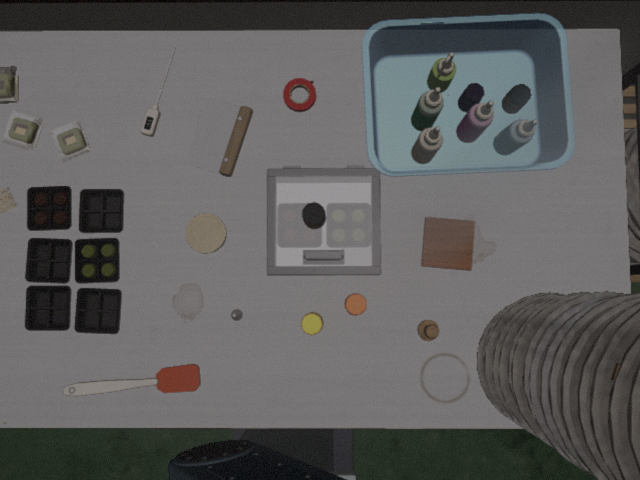

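View pics/side0.png

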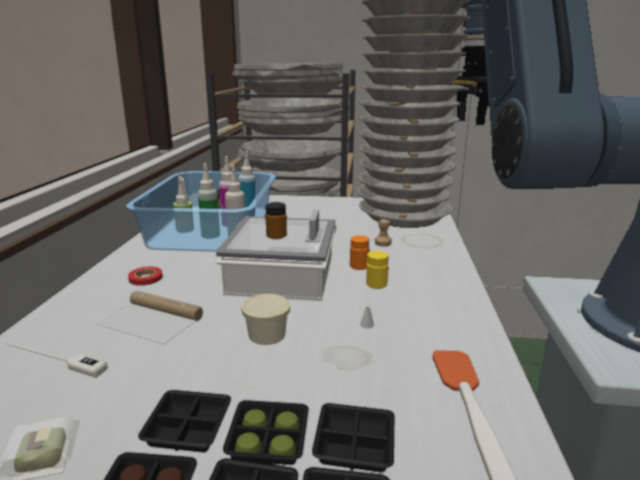

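```bash
cat > h.py <<'E'
import numpy as np, cv2
from rig import robot
def ray(n,u,v):
    p=robot.camera_params(n);E=p["extrinsics"]
    d=E[:3,:3]@np.array([(u-p["cx"])/p["fx"],(v-p["cy"])/p["fy"],1]);return E[:3,3],d
def atz(n,u,v,z):
    o,d=ray(n,u,v);return o+d*(z-o[2])/d[2]
def proj(n,P):
    p=robot.camera_params(n);E=p["extrinsics"];c=E[:3,:3].T@(np.array(P)-E[:3,3]);return p["fx"]*c[0]/c[2]+p["cx"],p["fy"]*c[1]/c[2]+p["cy"]
def tri(u1,v1,u2,v2):
    o1,d1=ray("top",u1,v1);o2,d2=ray("side",u2,v2)
    s=np.linalg.lstsq(np.c_[d1,-d2],o2-o1,rcond=None)[0];a=o1+s[0]*d1;b=o2+s[1]*d2;return (a+b)/2,np.linalg.norm(a-b)
E
python3 - <<'E'
from h import *
np.set_printoptions(precision=4,suppress=True)
for l,u,v,z in [("capjar",314,215,.142),("grip",323,255,.122),("boxFL",267,274,.082),("FR",381,274,.082),("BL",267,170,.082),("BR",381,170,.082),("b1",425,218,.012),("b2",475,220,.012),("b3",472,270,.012),("b4",422,266,.012),("tub",207,233,.051),("noz",237,314,.029),("stamp",428,330,.055),("orange",356,304,.06),("yellow",312,324,.06)]:
    print(l,atz("top",u,v,z))
print("stack base side",atz("side",405,222,0),atz("side",362,210,0),atz("side",455,210,0))
T=cv2.imread("pics/top0.png");S=cv2.imread("pics/side0.png")
cv2.imwrite("pics/c1.png",cv2.resize(T[150:350,220:500],(784,560),interpolation=cv2.INTER_CUBIC))
cv2.imwrite("pics/c2.png",cv2.resize(S[0:300,200:500],(600,600),interpolation=cv2.INTER_CUBIC))
E
```

```text
capjar [ 0.5952 -0.0901  0.142 ]
grip [ 0.5328 -0.1042  0.122 ]
boxFL [ 0.5037 -0.0094  0.082 ]
FR [ 0.5036 -0.201   0.082 ]
BL [ 0.6813 -0.0078  0.082 ]
BR [ 0.681  -0.2024  0.082 ]
b1 [ 0.6079 -0.2873  0.012 ]
b2 [ 0.6041 -0.3778  0.012 ]
b3 [ 0.5135 -0.3705  0.012 ]
b4 [ 0.5207 -0.2807  0.012 ]
tub [0.5765 0.0997 0.051 ]
noz [0.4352 0.0489 0.029 ]
stamp [ 0.4088 -0.283   0.055 ]
orange [ 0.4532 -0.1597  0.06  ]
yellow [ 0.4192 -0.0845  0.06  ]
stack base side [ 0.3498 -0.4419  0.    ] [ 0.4566 -0.5287  0.    ] [ 0.2149 -0.5578  0.    ]
```

View pics/c1.png

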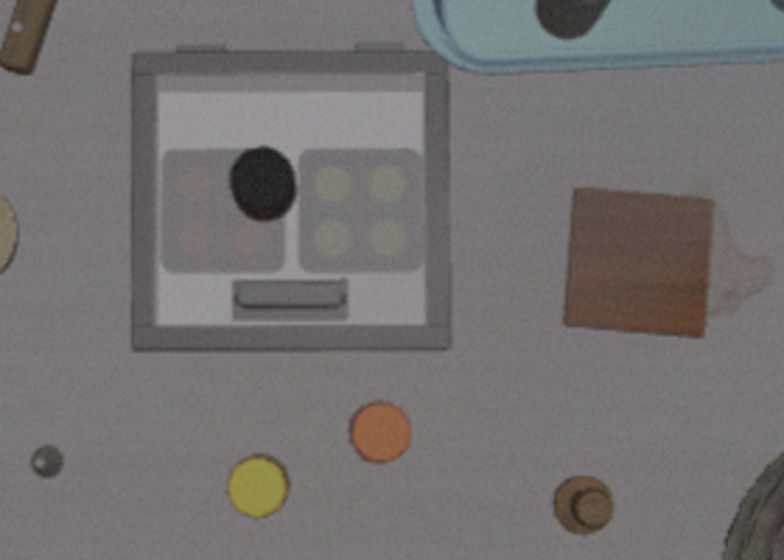

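View pics/c2.png

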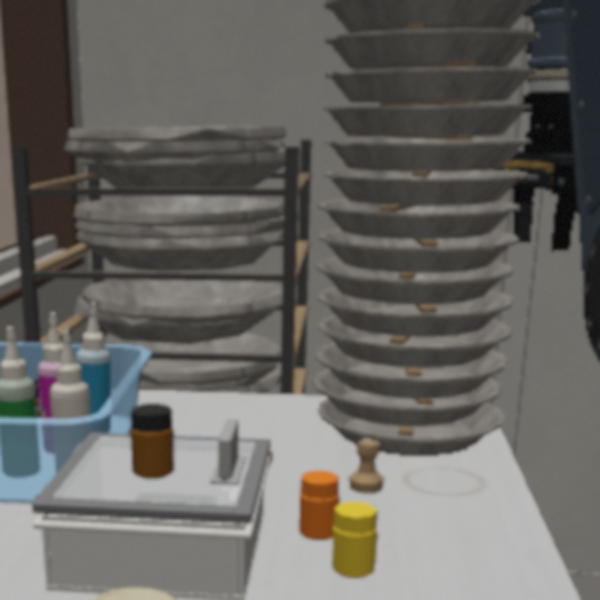

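```bash
cat >> h.py <<'E'
from scipy.spatial.transform import Rotation as Ro
def rel(P,R,tgt,Rt):
    "shift cm and rotvec in tool axes"
    return np.round(np.r_[R.T@(np.array(tgt)-P)*100,Ro.from_matrix(R.T@Rt).as_rotvec()],3)
def cur():
    o=robot.get_obs();return o["position"],Ro.from_quat(o["tool_rot"]).as_matrix(),o
def down(yaw):
    # tool y down; tool x horizontal at world yaw
    x=np.array([np.cos(yaw),np.sin(yaw),0]);y=np.array([0,0,-1.]);return np.c_[x,y,np.cross(x,y)]
E
python3 - <<'E'
from h import *
np.set_printoptions(precision=4,suppress=True)
P,R,o=cur();print(R)
x=R[:,0];print("jaw yaw",np.arctan2(x[1],x[0]))
print(tri(313.9,215.4,276,206))
for z in(.05,.15,.25): print(proj("side",(.595,-.09,z)))
print("side cap pred",proj("side",(.595,-.09,.142)),proj("side",(.595,-.09,.082)))
# stack nearness: left edges in top
for z in (0,.03,.3): print(z,atz("top",478,370,z),atz("top",545,293,z))
E
```

```text
[[ 0.3125 -0.0003  0.9499]
 [-0.9499  0.0019  0.3125]
 [-0.0019 -1.      0.0003]]
jaw yaw -1.253020440479562
(array([ 0.5958, -0.0897,  0.137 ]), np.float64(0.0010856824691183678))
(np.float64(278.0823207454191), np.float64(252.42705322900017))
(np.float64(276.62439656656323), np.float64(198.77650685149277))
(np.float64(275.042347839356), np.float64(140.55826763063573))
side cap pred (np.float64(276.74539751327603), np.float64(203.22925343289037)) (np.float64(277.62838841618293), np.float64(235.72267460963374))
0 [ 0.3347 -0.3804  0.    ] [ 0.4724 -0.5045  0.    ]
0.03 [ 0.3384 -0.373   0.03  ] [ 0.4722 -0.4936  0.03  ]
0.3 [ 0.3714 -0.307   0.3   ] [ 0.4704 -0.3962  0.3   ]
```

```bash
python3 - <<'E'
from h import *
T=cv2.imread("pics/top0.png");S=cv2.imread("pics/side0.png")
t=np.linspace(0,6.28,60)
for (cx,cy,r,zs,col) in [(.337,-.505,.135,(.03,.3),(0,0,255)),(.345,-.53,.11,(.03,.3),(0,255,0))]:
  for z in zs:
    for n,I in(("top",T),("side",S)):
        pts=np.array([proj(n,(cx+r*np.cos(a),cy+r*np.sin(a),z)) for a in t]).astype(int)
        cv2.polylines(I,[pts],True,col,1)
cv2.imwrite("pics/o.png",np.hstack([cv2.resize(T[240:,400:],(400,400)),cv2.resize(S[0:240,340:500],(400,600))[:400],]))
cv2.imwrite("pics/o1.png",T[200:,300:]);cv2.imwrite("pics/o2.png",cv2.resize(S[0:260,300:560],(600,600)))
E
```

```text
(no output)
```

View pics/o1.png

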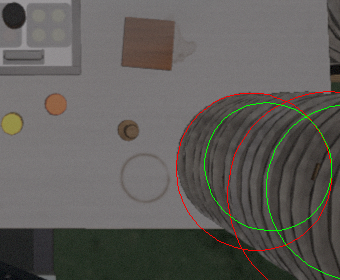

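View pics/o2.png

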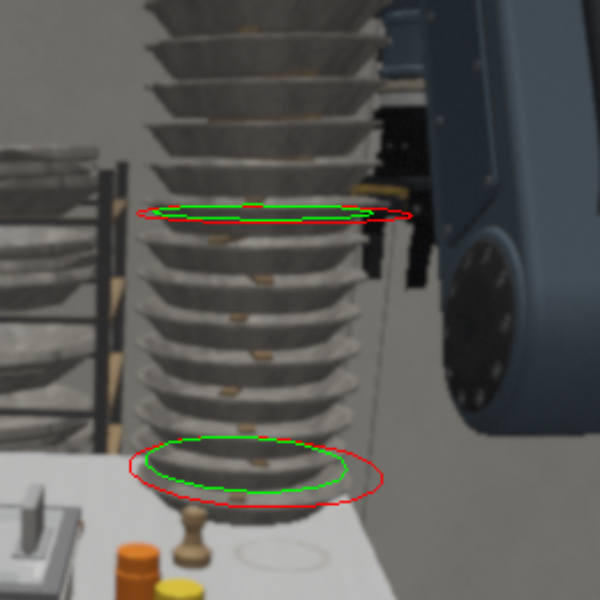

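{"method": "carry_out", "body": {
  "moves": [
    [1,0,0,-2,0,0,0],
    [1,0,0,-4,0,0,0],
    [1,-3,0,-4,0,0,0],
    [1,-7,0,-4,0,0,0],
    [1,-11,0,-4,0,0,0],
    [1,-15,0,-4,0,0,0],
    [1,-19,0,-4,0,0,0],
    [1,-23,0,-4,0,0,0],
    [1,-23,0,-4,0,0,0]
  ]
}}

```text
time: 1.0
position: [0.0853, -0.3804, 0.2465]
tool_rot: [-0.57, 0.417, -0.413, 0.575]
ft_force: [-0.5, 0.0, -0.4]
grip_width: 0.0867
```

```bash
python3 - <<'E'
from h import *
np.set_printoptions(precision=4,suppress=True)
P,R,o=cur();print(o)
cv2.imwrite("pics/top1.png",robot.camera("top")[:,:,::-1])
# swing after turning 1.57 about y
R1=R@Ro.from_rotvec([0,1.57,0]).as_matrix()
x=R1[:,0];print("yaw1",np.arctan2(x[1],x[0]))
a0=np.arctan2(P[1],P[0]);print("az",a0,np.hypot(*P[:2]))
y1=np.arctan2(x[1],x[0])
for k in range(1,13):
    a=a0+(-.35-a0)*k/12;r=.39
    print(list(rel(P,R1,(r*np.cos(a),r*np.sin(a),P[2]),down(a-np.pi/2))))
E
```

```text
{'time': 1.0, 'q': array([-1.6387,  0.2151,  1.9808, -0.0005,  0.9549, -0.3847]), 'joint_velocities': array([ 0.016 ,  0.0456, -0.1378,  0.0166, -0.0545,  0.0241]), 'joint_torque': array([ -0.3948, -25.8633, -13.9342,  -0.0525,   0.0669,  -0.1082]), 'position': array([ 0.0853, -0.3804,  0.2465]), 'tool_rot': array([-0.57  ,  0.4166, -0.4129,  0.5754]), 'ft_force': array([-0.4923,  0.0313, -0.4134]), 'moment': array([-0.0273, -0.0166,  0.0184]), 'grip_width': 0.08672846598808166}
yaw1 -2.8237099297474515
az -1.3502618592838918 0.38985496003428954
[np.float64(-3.243), np.float64(0.008), np.float64(0.195), np.float64(0.009), np.float64(0.014), np.float64(-0.003)]
[np.float64(-6.492), np.float64(0.019), np.float64(0.105), np.float64(0.009), np.float64(-0.069), np.float64(-0.003)]
[np.float64(-9.722), np.float64(0.033), np.float64(-0.255), np.float64(0.008), np.float64(-0.153), np.float64(-0.004)]
[np.float64(-12.911), np.float64(0.048), np.float64(-0.882), np.float64(0.008), np.float64(-0.236), np.float64(-0.004)]
[np.float64(-16.036), np.float64(0.065), np.float64(-1.773), np.float64(0.
[... 179 characters left out ...]
22.01), np.float64(0.106), np.float64(-4.319), np.float64(0.008), np.float64(-0.486), np.float64(-0.005)]
[np.float64(-24.818), np.float64(0.129), np.float64(-5.955), np.float64(0.008), np.float64(-0.569), np.float64(-0.006)]
[np.float64(-27.48), np.float64(0.154), np.float64(-7.82), np.float64(0.007), np.float64(-0.653), np.float64(-0.006)]
[np.float64(-29.977), np.float64(0.18), np.float64(-9.9), np.float64(0.007), np.float64(-0.736), np.float64(-0.006)]
[np.float64(-32.292), np.float64(0.207), np.float64(-12.18), np.float64(0.007), np.float64(-0.82), np.float64(-0.007)]
[np.float64(-34.409), np.float64(0.235), np.float64(-14.646), np.float64(0.007), np.float64(-0.903), np.float64(-0.007)]
```

{"method": "carry_out", "body": {
  "moves": [
    [1,0,0,0,0,0.15,0],
    [1,0,0,0,0,0.3,0],
    [1,0,0,0,0,0.45,0],
    [1,0,0,0,0,0.6,0],
    [1,0,0,0,0,0.75,0],
    [1,0,0,0,0,0.9,0],
    [1,0,0,0,0,1.05,0],
    [1,0,0,0,0,1.2,0],
    [1,0,0,0,0,1.35,0],
    [1,0,0,0,0,1.5,0],
    [1,0,0,0,0,1.57,0],
    [1,0,0,0,0,1.57,0]
  ]
}}

```text
time: 2.25
position: [0.0856, -0.3894, 0.2476]
tool_rot: [0.112, -0.698, 0.699, -0.112]
ft_force: [0.5, 0.1, -0.3]
grip_width: 0.087
```

{"method": "carry_out", "body": {
  "moves": [
    [1,-3.2,0,0.2,0,0,0],
    [1,-6.5,0,0.1,0,-0.07,0],
    [1,-9.7,0,-0.25,0,-0.15,0],
    [1,-12.9,0,-0.9,0,-0.24,0],
    [1,-16,0,-1.8,0,-0.32,0],
    [1,-19,0,-2.9,0,-0.4,0],
    [1,-22,0,-4.3,0,-0.49,0],
    [1,-24.8,0,-6,0,-0.57,0],
    [1,-27.5,0,-7.8,0,-0.65,0],
    [1,-30,0,-9.9,0,-0.74,0],
    [1,-32.3,0,-12.2,0,-0.82,0],
    [1,-34.4,0,-14.6,0,-0.9,0],
    [1,-34.4,0,-14.6,0,-1.05,0],
    [1,-34.4,0,-14.6,0,-1.2,0],
    [1,-34.4,0,-14.6,0,-1.25,0],
    [1,-34.4,0,-14.6,0,-1.25,0]
  ]
}}

```text
time: 3.85
position: [0.3674, -0.1416, 0.2476]
tool_rot: [0.5, -0.5, 0.5, -0.5]
ft_force: [0.0, 0.0, -1.1]
grip_width: 0.0868
```

```bash
python3 - <<'E'
from h import *
np.set_printoptions(precision=4,suppress=True)
P,R,o=cur();print(o["time"],P,o["q"],o["ft_force"]);x=R[:,0];print(np.arctan2(x[1],x[0]))
print("above jar",rel(P,R,(.595,-.0895,.25),down(-np.pi/2)))
print("at jar, grasp z .122 ->TCP z .128",rel(P,R,(.595,-.0895,.128),down(-np.pi/2)))
E
```

```text
3.85 [ 0.3674 -0.1416  0.2476] [-0.6538  0.2145  1.9769  0.      0.9491  0.9173] [ 0.0274  0.0305 -1.0756]
-1.571074423866475
above jar [-5.219 -0.22  22.762 -0.001 -0.     0.001]
at jar, grasp z .122 ->TCP z .128 [-5.227 11.98  22.751 -0.001 -0.     0.001]
```

{"method": "carry_out", "body": {
  "moves": [
    [1,-1.3,0,4.5,0,0,0],
    [1,-2.6,0,9,0,0,0],
    [1,-4,0,13.5,0,0,0],
    [1,-5.2,0,18,0,0,0],
    [1,-5.2,0,22.7,0,0,0],
    [1,-5.2,0,22.7,0,0,0],
    [1,-5.2,4,22.7,0,0,0],
    [1,-5.2,4,22.7,0,0,0]
  ]
}}

```text
time: 4.65
position: [0.5899, -0.0888, 0.2029]
tool_rot: [-0.501, 0.504, -0.497, 0.498]
ft_force: [-1.7, 0.3, -0.6]
grip_width: 0.0869
```

```bash
python3 - <<'E'
from h import *
np.set_printoptions(precision=4,suppress=True)
P,R,o=cur();print(o["time"],P,o["q"],o["ft_force"])
print("at jar",rel(P,R,(.595,-.0895,.121),down(-np.pi/2)))
S=robot.camera("side")[:,:,::-1]
cv2.imwrite("pics/s2.png",cv2.resize(S[100:340,180:440],(780,600)))
E
```

```text
4.65 [ 0.5899 -0.0888  0.2029] [-0.3364  0.5467  1.5424 -0.0002  1.0641  1.2369] [-1.7175  0.3062 -0.5779]
at jar [ 0.103  8.183  0.599  0.011 -0.002 -0.004]
```

View pics/s2.png

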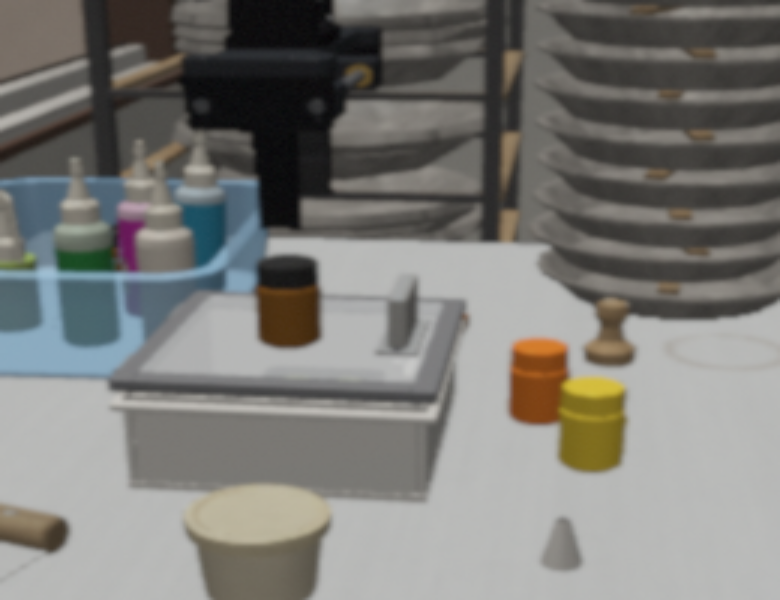

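{"method": "carry_out", "body": {
  "moves": [
    [1,0,2,0.1,0,0,0],
    [1,0,4,0.1,0,0,0],
    [1,0,6,0.1,0,0,0],
    [1,0,7.5,0.1,0,0,0],
    [1,0,8.6,0.1,0,0,0],
    [1,0,8.6,0.1,0,0,0],
    [1,0,8.6,0.1,0,0,0]
  ]
}}

```text
time: 5.4
position: [0.595, -0.0901, 0.1226]
tool_rot: [0.499, -0.5, 0.501, -0.5]
ft_force: [0.9, 0.7, 0.6]
grip_width: 0.0868
```

{"method": "carry_out", "body": {
  "moves": [
    [0.2,0,0,0,0,0,0],
    [0.2,0,0,0,0,0,0],
    [0.2,0,0,0,0,0,0],
    [0.2,0,0,0,0,0,0],
    [0.2,0,0,0,0,0,0],
    [0.2,0,0,0,0,0,0],
    [0.2,0,0,0,0,0,0],
    [0.2,0,0,0,0,0,0]
  ],
  "force": 15
}}

```text
time: 6.2
position: [0.5945, -0.0897, 0.1215]
tool_rot: [-0.499, 0.501, -0.501, 0.499]
ft_force: [0.0, 0.3, 0.5]
grip_width: 0.0375
```

```bash
python3 - <<'E'
from h import *
np.set_printoptions(precision=4,suppress=True)
P,R,o=cur();print(o["time"],P,o["grip_width"],o["ft_force"])
S=robot.camera("side")[:,:,::-1]
cv2.imwrite("pics/s3.png",cv2.resize(S[100:340,180:440],(780,600)))
E
```

```text
6.2 [ 0.5945 -0.0897  0.1215] 0.037486186912652465 [0.038  0.283  0.4523]
```

View pics/s3.png

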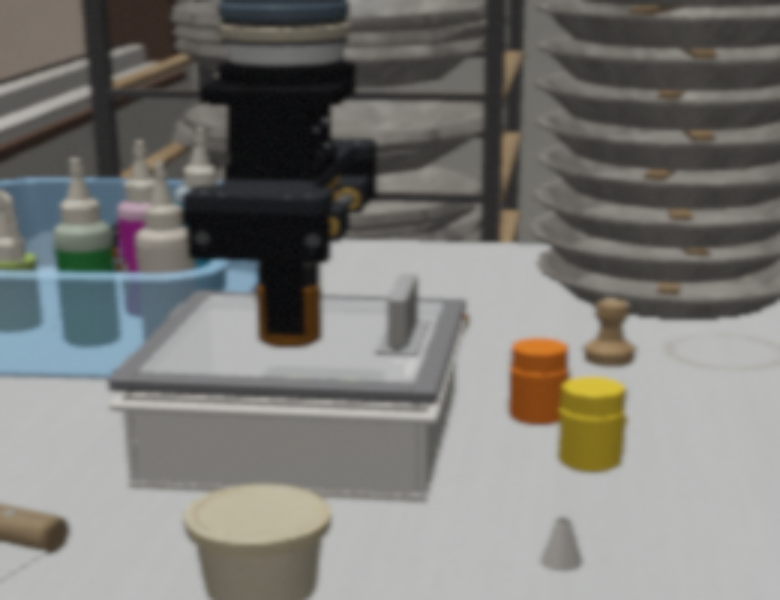

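{"method": "carry_out", "body": {
  "moves": [
    [0.2,0,-2,0,0,0,0],
    [0.2,0,-4,0,0,0,0],
    [0.2,0,-6,0,0,0,0],
    [0.2,2,-6,-0.3,0,0,0],
    [0.2,5,-6,-0.7,0,0,0],
    [0.2,8,-6,-1.1,0,0,0],
    [0.2,11,-6,-1.5,0,0,0],
    [0.2,14,-6,-2,0,0,0],
    [0.2,17,-6,-2.4,0,0,0],
    [0.2,20,-6,-2.8,0,0,0],
    [0.2,22.5,-6,-3.1,0,0,0],
    [0.2,23.9,-6,-3.3,0,0,0],
    [0.2,23.9,-6,-3.3,0,0,0],
    [0.2,23.9,-3,-3.3,0,0,0],
    [0.2,23.9,0,-3.3,0,0,0],
    [0.2,23.9,3,-3.3,0,0,0],
    [0.2,23.9,5,-3.3,0,0,0],
    [0.2,23.9,5,-3.3,0,0,0]
  ]
}}

```text
time: 8.05
position: [0.5591, -0.3252, 0.0682]
tool_rot: [-0.5, 0.503, -0.497, 0.5]
ft_force: [0.0, 1.3, -0.8]
grip_width: 0.0376
```

```bash
python3 - <<'E'
from h import *
np.set_printoptions(precision=4,suppress=True)
P,R,o=cur();print(o["time"],P,R,o["grip_width"],o["ft_force"],o["q"])
S=robot.camera("side")[:,:,::-1]
cv2.imwrite("pics/s4.png",cv2.resize(S[60:300,180:440],(780,600)))
S=robot.camera("top")[:,:,::-1]
cv2.imwrite("pics/t4.png",cv2.resize(S[150:390,240:500],(780,600)))
E
```

```text
8.05 [ 0.5591 -0.3252  0.0682] [[-0.0009 -0.0063  1.    ]
 [-1.      0.0059 -0.0009]
 [-0.0059 -1.     -0.0063]] 0.037631983219674287 [ 0.0337  1.3495 -0.7792] [-0.6995  0.7857  1.4922  0.0006  0.8723  0.8718]
```

View pics/s4.png

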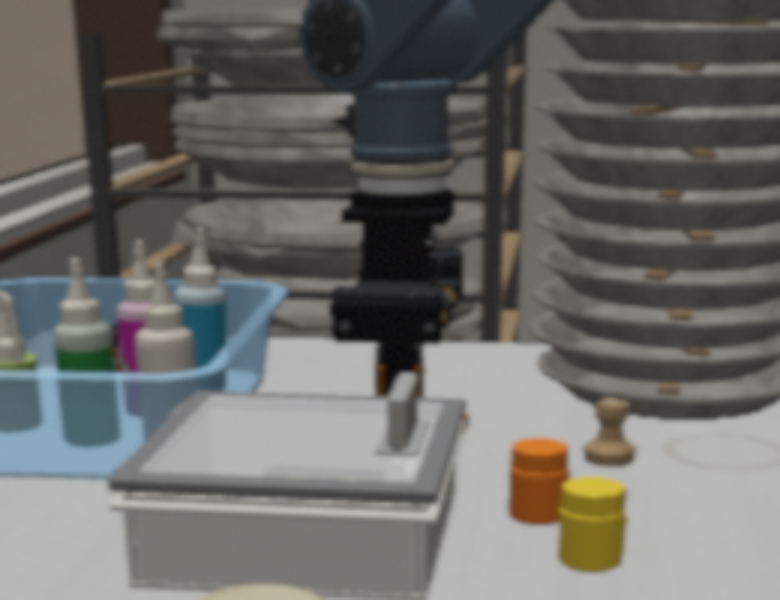

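View pics/t4.png

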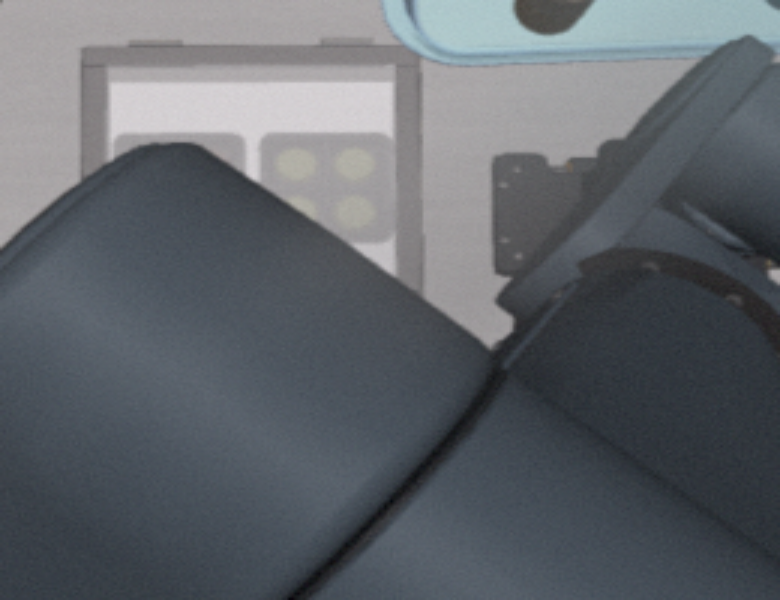

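{"method": "carry_out", "body": {
  "moves": [
    [0.2,0,0.6,0,0,0,0],
    [0.2,0,1.2,0,0,0,0],
    [0.2,0,1.6,0,0,0,0],
    [0.2,0,1.9,0,0,0,0],
    [0.2,0,2.0,0,0,0,0],
    [0.2,0,2.0,0,0,0,0]
  ]
}}

```text
time: 8.75
position: [0.561, -0.3288, 0.0516]
tool_rot: [0.499, -0.501, 0.501, -0.499]
ft_force: [1.0, 0.4, -0.2]
grip_width: 0.0379
```

{"method": "carry_out", "body": {
  "moves": [
    [0.5,0,0.05,0,0,0,0],
    [0.6,0,0.05,0,0,0,0],
    [0.8,0,0.05,0,0,0,0],
    [0.8,0,0.05,0,0,0,0],
    [0.8,0,0.05,0,0,0,0],
    [0.8,0,0.05,0,0,0,0],
    [0.8,0,-3,0,0,0,0],
    [0.8,0,-6,0,0,0,0],
    [0.8,0,-10,0,0,0,0],
    [0.8,0,-14,0,0,0,0],
    [0.8,0,-17,0,0,0,0],
    [0.8,0,-17,0,0,0,0]
  ]
}}

```text
time: 9.95
position: [0.5635, -0.3306, 0.2273]
tool_rot: [0.499, -0.496, 0.505, -0.5]
ft_force: [0.4, -0.3, -0.1]
grip_width: 0.0698
```

```bash
python3 - <<'E'
from h import *
np.set_printoptions(precision=4,suppress=True)
P,R,o=cur();print(o["time"],P,o["grip_width"],o["ft_force"],o["q"])
S=robot.camera("side")[:,:,::-1]
cv2.imwrite("pics/s5.png",cv2.resize(S[60:300,180:440],(780,600)))
# grip: turn to yaw 0 => about tool y -pi/2 ; at (x .5335,y -.104)
print(rel(P,R,(.5335,-.104,P[2]),down(0)))
print(proj("side",(.561,-.329,.012)),proj("side",(.561,-.329,.072)))
E
```

```text
9.95 [ 0.5635 -0.3306  0.2273] 0.06977067628248794 [ 0.4155 -0.2762 -0.0868] [-0.7014  0.5834  1.3859  0.0001  1.1609  0.8714]
[-22.658  -0.192  -3.047  -0.001  -1.573   0.013]
(np.float64(313.3473123348009), np.float64(229.13894900893183)) (np.float64(313.338945895175), np.float64(203.79683259065635))
```

View pics/s5.png

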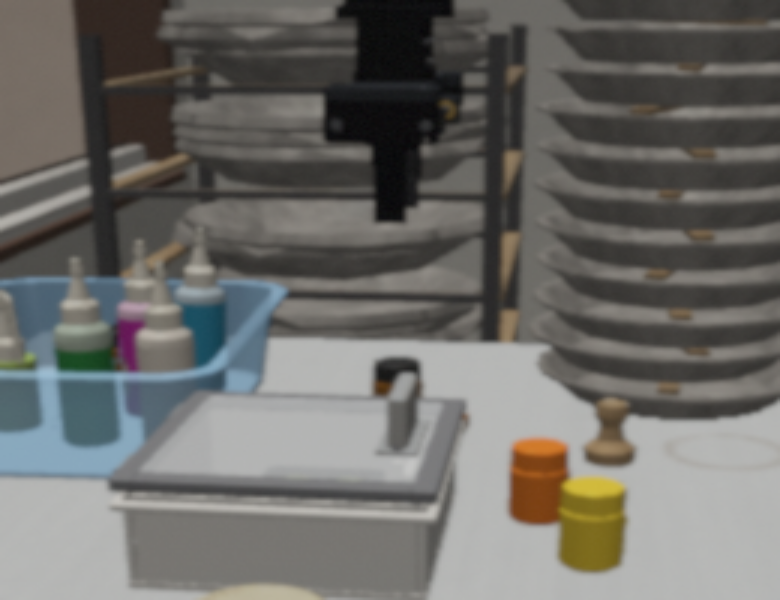

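{"method": "carry_out", "body": {
  "moves": [
    [0.7,-2,0,0,0,-0.14,0],
    [0.7,-4,0,-0.3,0,-0.28,0],
    [0.7,-6,0,-0.6,0,-0.42,0],
    [0.7,-8,0,-0.9,0,-0.56,0],
    [0.7,-10,0,-1.2,0,-0.7,0],
    [0.7,-12,0,-1.5,0,-0.84,0],
    [0.7,-14,0,-1.8,0,-0.98,0],
    [0.7,-16,0,-2.1,0,-1.12,0],
    [0.7,-18,0,-2.4,0,-1.26,0],
    [0.7,-20,0,-2.7,0,-1.4,0],
    [0.7,-22,0,-3,0,-1.5,0],
    [0.7,-22.7,0,-3,0,-1.571,0],
    [0.7,-22.7,0,-3,0,-1.571,0],
    [0.7,-22.7,0,-3,0,-1.571,0],
    [0.7,-22.7,0,-3,0,-1.571,0]
  ]
}}

```text
time: 11.5
position: [0.5314, -0.1021, 0.2209]
tool_rot: [-0.707, 0.002, -0.001, 0.707]
ft_force: [0.4, 0.3, -0.1]
grip_width: 0.061
```

```bash
python3 - <<'E'
from h import *
np.set_printoptions(precision=4,suppress=True)
P,R,o=cur();print(o["time"],P,o["grip_width"],o["ft_force"],o["q"])
S=robot.camera("side")[:,:,::-1]
cv2.imwrite("pics/s6.png",cv2.resize(S[60:300,180:440],(780,600)))
T=robot.camera("top")[:,:,::-1]
cv2.imwrite("pics/t6.png",cv2.resize(T[150:390,240:500],(780,600)))
# side-view grip check: plate corner top predictions
for dx in(-.006,.006):
  for y in(-.074,-.134): print(proj("side",(.5335+dx,y,.122)))
print(rel(P,R,(.5335,-.104,.114),down(0)))
E
```

```text
11.5 [ 0.5314 -0.1021  0.2209] 0.06103830362040165 [ 0.3885  0.2571 -0.1214] [-0.3964  0.4501  1.6715 -0.0002  1.0209 -0.3927]
(np.float64(314.29572736651636), np.float64(218.54150390758554))
(np.float64(318.3394563909191), np.float64(208.2620060131524))
(np.float64(307.2872955436967), np.float64(218.27442166991943))
(np.float64(311.7694127384668), np.float64(208.03128486262915))
[ 0.223 10.691 -0.186 -0.    -0.004 -0.001]
```

View pics/s6.png

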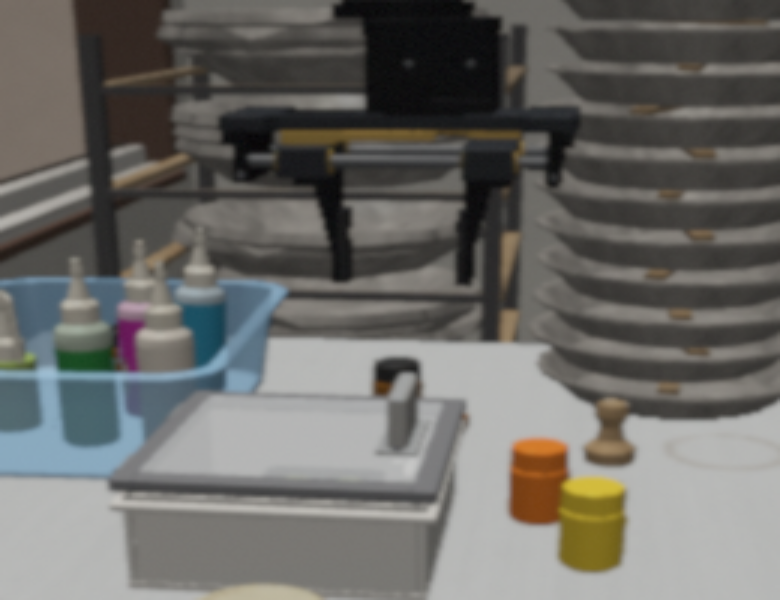

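View pics/t6.png

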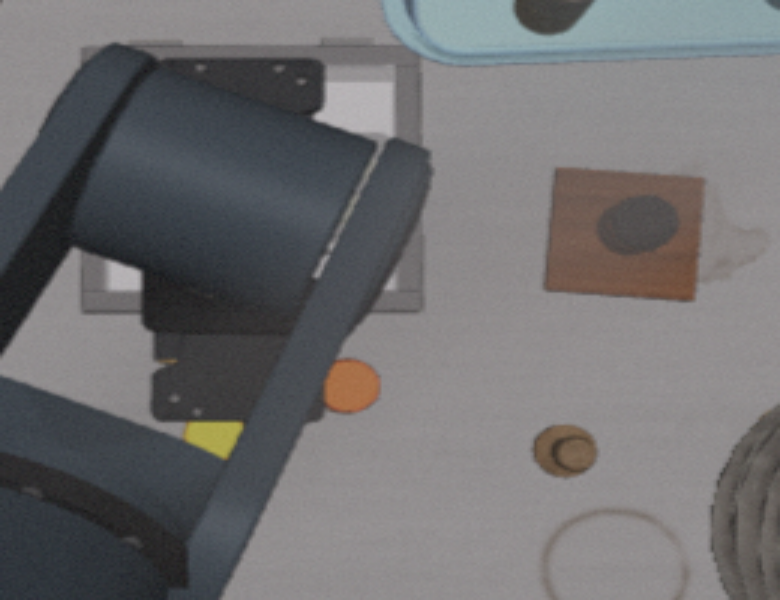

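{"method": "carry_out", "body": {
  "moves": [
    [0.6,0.1,3,-0.2,0,0,0],
    [0.6,0.1,6,-0.2,0,0,0],
    [0.6,0.1,8,-0.2,0,0,0],
    [0.6,0.1,9.5,-0.2,0,0,0],
    [0.6,0.1,10.6,-0.2,0,0,0],
    [0.6,0.1,10.6,-0.2,0,0,0],
    [0.6,0.1,10.6,-0.2,0,0,0]
  ]
}}

```text
time: 12.3
position: [0.5328, -0.104, 0.1158]
tool_rot: [0.707, -0.001, 0.001, -0.707]
ft_force: [0.8, 0.6, -0.5]
grip_width: 0.0521
```

{"method": "carry_out", "body": {
  "moves": [
    [0.4,0,0,0,0,0,0],
    [0.3,0,0,0,0,0,0],
    [0.2,0,0,0,0,0,0],
    [0.1,0,0,0,0,0,0],
    [0,0,0,0,0,0,0],
    [0,0,0,0,0,0,0],
    [0,0,0,0,0,0,0],
    [0,0,0,0,0,0,0]
  ],
  "force": 55
}}

```text
time: 13.1
position: [0.5319, -0.1036, 0.1156]
tool_rot: [-0.707, 0.001, -0.0, 0.707]
ft_force: [-2.3, -0.7, 2.9]
grip_width: 0.0112
```

```bash
python3 - <<'E'
from h import *
np.set_printoptions(precision=4,suppress=True)
P,R,o=cur();print(o["time"],P,o["grip_width"],o["ft_force"],o["moment"],o["q"])
S=robot.camera("side")[:,:,::-1]
cv2.imwrite("pics/s7.png",cv2.resize(S[100:340,180:440],(780,600)))
E
```

```text
13.1 [ 0.5319 -0.1036  0.1156] 0.011240751549896146 [-2.3371 -0.6862  2.9329] [-0.13    0.2775  0.1561] [-0.3984  0.612   1.7535 -0.0007  0.7775 -0.3965]
```

View pics/s7.png

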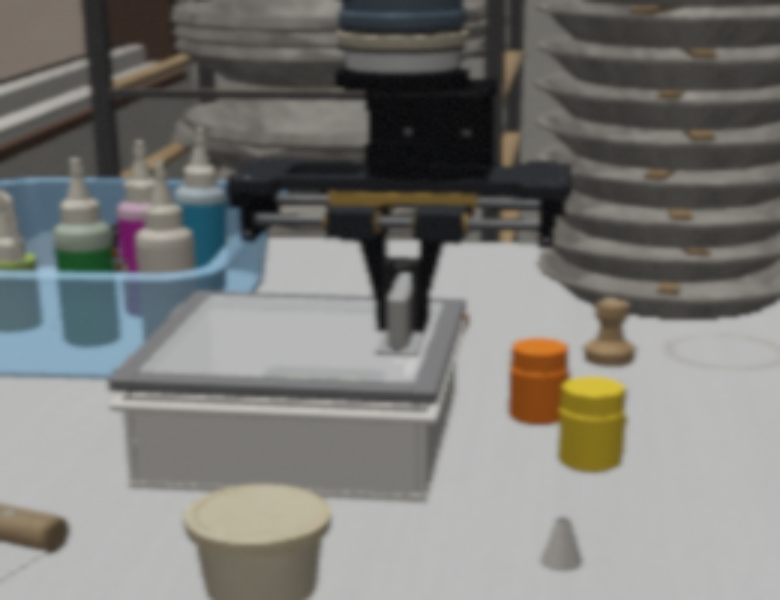

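{"method": "carry_out", "body": {
  "moves": [
    [0,0,-0.05,0,0,0,0.003],
    [0,0.02,-0.1,0,0,0,0.006],
    [0,0.03,-0.15,0,0,0,0.01],
    [0,0.04,-0.2,0,0,0,0.013],
    [0,0.04,-0.2,0,0,0,0.013]
  ]
}}

```text
time: 13.65
position: [0.5323, -0.1036, 0.1165]
tool_rot: [-0.707, 0.006, 0.005, 0.707]
ft_force: [-2.5, -1.3, -10.7]
grip_width: 0.0117
```

{"method": "carry_out", "body": {
  "moves": [
    [0,0.01,-0.03,0,0,0,0.002],
    [0,0.01,-0.06,0,0,0,0.004],
    [0,0.02,-0.09,0,0,0,0.006],
    [0,0.02,-0.09,0,0,0,0.006]
  ]
}}

```text
time: 14.05
position: [0.5327, -0.1036, 0.1183]
tool_rot: [-0.707, 0.008, 0.007, 0.707]
ft_force: [-2.6, -2.2, -11.9]
grip_width: 0.0115
```

{"method": "carry_out", "body": {
  "moves": [
    [0,0.01,-0.03,0,0,0,0.002],
    [0,0.01,-0.06,0,0,0,0.004],
    [0,0.02,-0.09,0,0,0,0.006],
    [0,0.02,-0.09,0,0,0,0.006]
  ]
}}

```text
time: 14.45
position: [0.5331, -0.1036, 0.1197]
tool_rot: [-0.707, 0.01, 0.008, 0.707]
ft_force: [-3.7, -2.6, -8.1]
grip_width: 0.0118
```

```bash
python3 - <<'E'
from h import *
np.set_printoptions(precision=4,suppress=True)
P,R,o=cur();print(o["time"],P,o["ft_force"],o["moment"])
S=robot.camera("side")[:,:,::-1]
A=cv2.imread("pics/s7.png")
B=cv2.resize(S[100:340,180:440],(780,600));cv2.imwrite("pics/s8.png",B)
cv2.imwrite("pics/cmp8.png",np.hstack([cv2.resize(A[240:480,330:530],(400,480)),cv2.resize(B[240:480,330:530],(400,480))]))
E
```

```text
14.45 [ 0.5331 -0.1036  0.1197] [-3.7213 -2.623  -8.0757] [-0.3371  0.4907  0.1355]
```

View pics/cmp8.png

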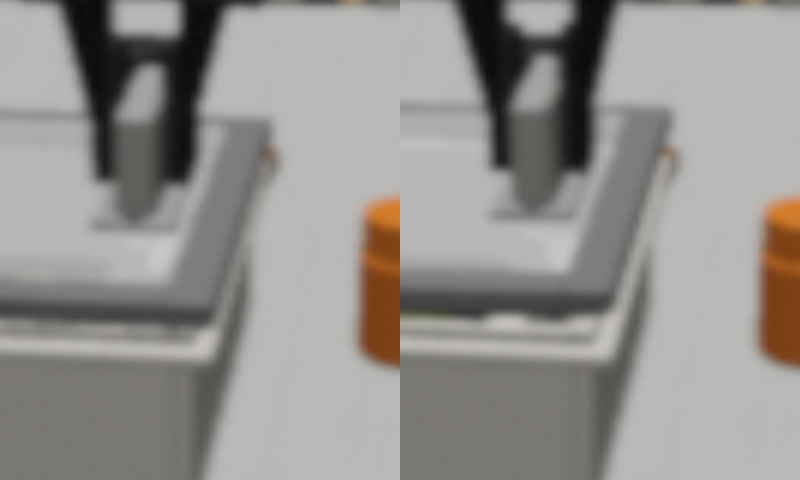

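{"method": "carry_out", "body": {
  "moves": [
    [0,0.02,-0.08,0,0,0,0.005],
    [0,0.05,-0.16,0,0,0,0.01],
    [0,0.07,-0.24,0,0,0,0.015],
    [0,0.1,-0.32,0,0,0,0.02],
    [0,0.12,-0.4,0,0,0,0.026],
    [0,0.15,-0.48,0,0,0,0.031],
    [0,0.18,-0.56,0,0,0,0.037],
    [0,0.21,-0.64,0,0,0,0.042],
    [0,0.24,-0.72,0,0,0,0.047],
    [0,0.27,-0.85,0,0,0,0.055],
    [0,0.27,-0.85,0,0,0,0.055],
    [0,0.27,-0.85,0,0,0,0.055]
  ]
}}

```text
time: 15.7
position: [0.5359, -0.1036, 0.128]
tool_rot: [-0.706, 0.029, 0.028, 0.707]
ft_force: [-5.4, -2.0, -3.3]
grip_width: 0.0117
```

```bash
python3 - <<'E'
from h import *
np.set_printoptions(precision=4,suppress=True)
P,R,o=cur();print(o["time"],P,o["ft_force"],o["moment"],o["grip_width"],R,o["joint_velocities"])
S=robot.camera("side")[:,:,::-1]
A=cv2.imread("pics/s7.png")
B=cv2.resize(S[100:340,180:440],(780,600));cv2.imwrite("pics/s9.png",B)
cv2.imwrite("pics/cmp9.png",np.hstack([cv2.resize(A[240:480,330:530],(400,480)),cv2.resize(B[240:480,330:530],(400,480))]))
T=robot.camera("top")[:,:,::-1]
cv2.imwrite("pics/t9.png",cv2.resize(T[150:390,240:500],(780,600)))
# predicted lid near front corner (upper) for theta
hx=.5328+.152;hz=.073
for th in (0,.03,.05,.08,.1,.125):
    x=-.182;z=.009
    print(th,[np.round(proj("side",(hx+x*np.cos(th)+z*np.sin(th),y,hz-x*np.sin(th)+z*np.cos(th))),1) for y in(-.0095,-.201)])
E
```

```text
15.7 [ 0.5359 -0.1036  0.128 ] [-5.4222 -2.0033 -3.3425] [-0.2803  0.8061  0.1109] 0.01169695799259852 [[ 0.9967 -0.0809  0.0019]
 [-0.0019  0.0003  1.    ]
 [-0.0809 -0.9967  0.0001]] [-0.0004  0.0019  0.0002 -0.     -0.0021  0.0007]
0 [array([324.7, 255.5]), array([334.7, 218.3])]
0.03 [array([324.5, 252.4]), array([334.6, 215.6])]
0.05 [array([324.4, 250.2]), array([334.4, 213.9])]
0.08 [array([324., 247.]), array([334.1, 211.2])]
0.1 [array([323.7, 244.9]), array([333.9, 209.4])]
0.125 [array([323.2, 242.2]), array([333.6, 207.2])]
```

View pics/cmp9.png

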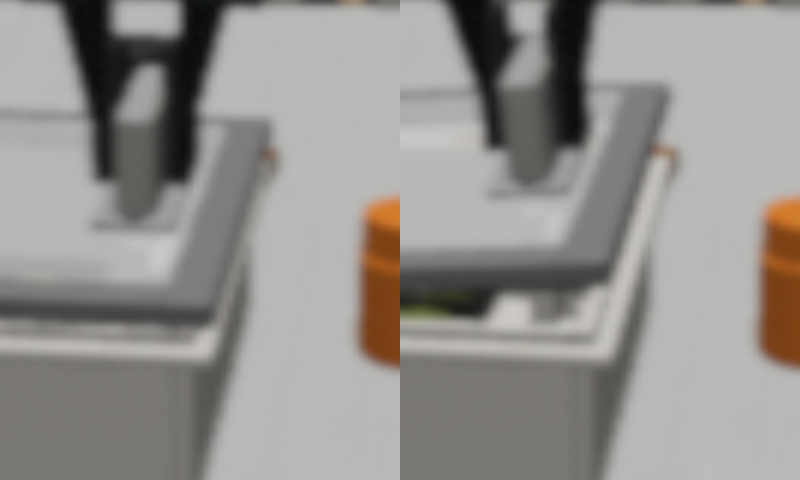

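View pics/s9.png

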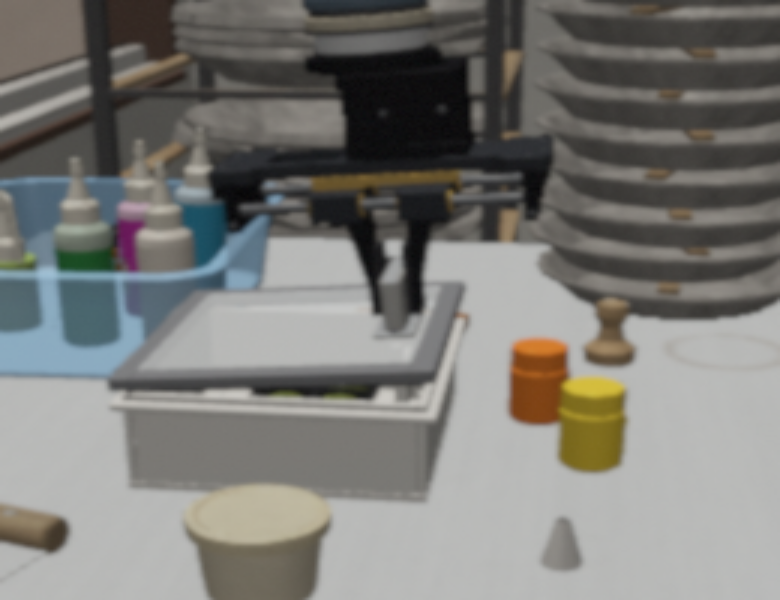

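{"method": "carry_out", "body": {
  "moves": [
    [0,0,0,0,0,0,0],
    [0,0,0,0,0,0,0],
    [0,0,0,0,0,0,0],
    [0,0,0,0,0,0,0]
  ]
}}

```text
time: 16.2
position: [0.5359, -0.1036, 0.128]
tool_rot: [-0.706, 0.029, 0.028, 0.707]
ft_force: [-5.5, -2.0, -2.9]
grip_width: 0.0117
```

View pics/t9.png

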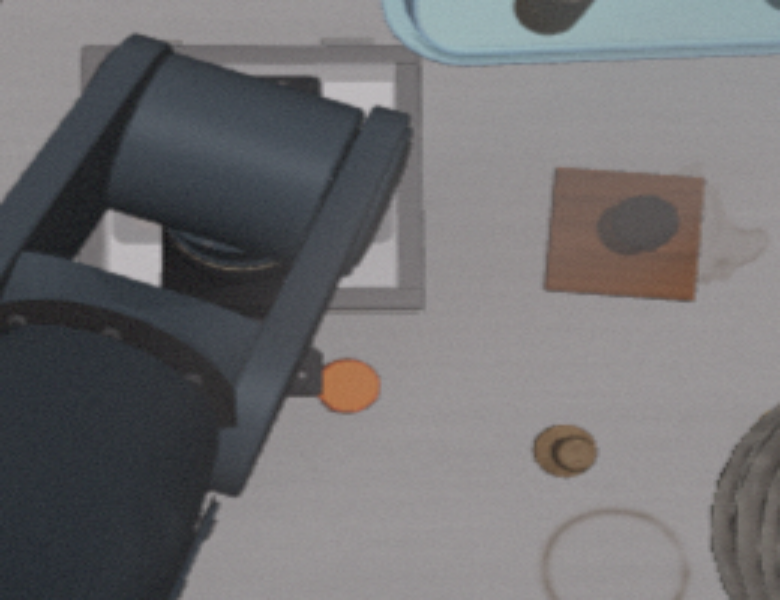

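```bash
python3 -c "
from rig import robot
print(robot.hand_in()); print(robot.get_obs()['time'])"
```

```text
the job is handed in; nothing more can be done
None
the job is handed in; nothing more can be done
```

I moved the jar to the board, broke the lid free, and handed in at about 16 s with the gripper still holding the lid by its grip. The hand-in gives no verdict.

- **Jar:** it was let go with the lid shut, about 1 mm from the board's centre by the gripper's position. It still stood upright there in the last top picture.
- **Lid:** I pulled in steps of 0.5 mm or less. The highest force I read was about 12 N, below the 16 N peak you described, because I only read it at the end of each call. The side picture then confirmed the seal had let go.
- **Opening:** I raised it along its hinge arc. The corner shift in the side picture gives about 0.077 rad, and the gripper's own tilt gives 0.081 rad, so the front edge is roughly 14–15 mm up.
- **Hold:** at the last reading the pose was unchanged over the final 0.5 s. The gripper was still closed on the 12 mm plate at 11.7 mm. The lid's downward load was about 3 N, plus about 5 N of sideways strain in the grip.
- **Bystanders:** the tub, nozzle and stamp look unmoved in the last pictures. I judged this by eye and did not re-measure them.

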